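# Hold a sprung lid at the gauge angle

### The job

Check the spring of the small hinged lid: lower the aluminium angle gauge over the two locating pins beside the lid until its foot rests flush, with the high end of its straightedge nearer the robot, and let go of it. Then take the lid by its bar handle, lift it against its spring to 35 degrees, where its upper face is in line with the gauge's sloping edge, and finish while still holding it steady there. The gauge must stay seated and untouched by lid and robot, and the other tools must be left where they are.

Things in the scene. Friction and masses are not known exactly. Their poses are not given: they have to be found in the camera images.
- tester: fixed spring tester: steel base plate 150 (x) x 216 (y) x 8 mm; origin at the centre of its underside, on the table; x points away from the robot to the hinge side, y left, z up. On its right (y -95 to +35 mm) an open box 120 x 130 x 48 mm shut by the sprung lid; on its left (y +75 mm) two upright locating pins. The lid swings in this frame's x-z plane
- pin_front (a point): tip of the locating pin nearer the robot, at (-40, +75, 32) mm in the tester's frame; pin 10 mm in diameter, 24 mm tall above the base plate, its last 8 mm coned to 3 mm
- pin_rear (a point): tip of the other, equal locating pin, at (+40, +75, 32) mm in the tester's frame
- lid_hinge (a point): middle of the lid's hinge axis, at (60, -30, 62) mm in the tester's frame; the axis runs along the tester's y and lies in the plane of the lid's upper face
- lid (a joint): opening angle of the sprung lid in rad: 0 shut (level), 0.611 = 35 degrees, 1.3 fully open; the front edge (nearer the robot) rises. A spring pulls it shut (0.35 N m when shut, 0.65 N m at 35 degrees: some 4 to 7 N at the handle) and shuts it if it is let go
- lid_handle (a point): middle of the lid's handle: a level round black bar, diameter 12, 84 mm long, parallel to the hinge, on two end posts (74 mm clear between them); centre 40 mm above the lid's upper face, 105 mm in front of the hinge axis, 102 mm above the table when shut. Turns with the lid. Lid 124 x 130 x 6 mm, 0.15 kg
- gauge_grip (a point): grip point on the upright web of the loose angle gauge (bare aluminium): web 12 mm thick (y), 40 mm long (x), its sides flat and parallel; 70 mm above the foot's underside, 5 mm from the foot's middle towards the high end; web and straightedge rise 29 mm more above it. x points along the foot to the straightedge's low end, z up
- gauge_hole_front (a point): centre of the hole at the gauge's high end, on the foot's underside, 40 mm from the middle of the foot; through hole of diameter 12.5 mm; goes over the front pin
- gauge_hole_rear (a point): centre of the hole at the gauge's low end, on the foot's underside, 40 mm from the middle of the foot on the other side; equal hole; goes over the rear pin
- gauge: the angle gauge, 0.2 to 0.33 kg: foot plate 120 (x) x 50 (y) x 8 mm with two holes, and on its centre line a web carrying a straightedge 12 mm thick that slopes at 35 degrees: high end at -x (140 mm high), low end at +x. Origin at the middle of the foot's underside. Fitted, its x runs along the tester's x: high end nearer the robot, low end by the hinge
- tape_measure: bystander, leave it alone: tape measure, 40 x 80 x 68 mm high; origin at the centre of its underside
- blade_flange: bystander, leave it alone: round steel blade flange with a hub, diameter 70, 22 mm high; origin at the centre of its underside
- nut_1: bystander, leave it alone: steel hex nut, 19 x 22 x 10 mm; origin at the centre of its underside
- bolt_1: bystander, leave it alone: steel hex bolt lying down, 18 x 42 x 16 mm; origin at the centre of its underside
- pencil: bystander, leave it alone: red flat carpenter pencil, 173 x 15 x 8 mm; origin at the centre of its underside

How it is judged:
By the outcome, as a careful person would: the job done as asked, in the order asked, and still so for the second after the job is handed in, while the arm keeps its last pose, push and grip.
It also fails if it takes over 54 s, if anything falls off the work surface, if the arm or the gripper's body presses on something with over 40 N, if the wrist force passes 120 N, or if a joint passes its speed limit or range.

### The arm

A 7-joint arm with a two-finger parallel gripper is mounted at the origin on a cart in front of the work surface, level with it; the furniture and walls round the work are solid. World frame = base frame: x ahead of the robot, y to its left, z up, the work surface at z = 0. Lengths are in m, angles in rad, forces in N, time in s.
With the tool pointing down it reaches from about 0.425 to 0.925 m from the base axis. Payload 6.8 kg.
Tool frame: the origin (TCP) lies at the very end of the fingers, on their centre line; the grasp point (between the pads) lies 19 mm behind it; z points along the fingers, x is the direction in which the jaws open and shut, and the axes are right-handed (so a half turn about z gives the same grasp; the last joint's range is limited). The gripper opens to 85 mm and grips with 20 to 120 N. Pads are 22 mm wide; open, the fingers measure 114 mm over their backs; the gripper's body (76 mm by 85 mm) begins 54 mm behind the grasp point. The pads swing forward as they close: fully open they stand 13 mm farther back than shut.
Start: joints at [1.063, 0.477, 0.022, 1.555, -0.011, 1.109, -0.083], TCP at [0.263, -0.622, 0.231] pointing down, gripper open.
Joint ranges: [-2.96, 2.96], [-0.34, 2.1], [-1.41, 1.46], [0.24, 2.44], [-1.37, 4.51], [0.17, 1.92], [-2.96, 2.96]. Speed limits (rad/s): [2.39, 2.39, 3.14, 3.14, 3.14, 3.14, 3.14].

### API

Orientations are given as a rotation vector (axis times angle).
In Python, from bench import r, grab_frame gives the robot as it stands. The module is installed in compiled form; this text tells all that it offers.
- The arm moves only by the tool send_rows, never from a script. Its argument "series" is a list of rows, each a list of 2 entries, a list of its own where there are three numbers: the shift along the tool's x, y, z in m, then the turn, a rotation vector about the tool's x, y, z in units of 5 degrees (1.0 is 5 degrees). A call has 1 to 20 rows; each row shifts and turns the commanded pose from where the row before left it, along the tool's axes as they then stand; what a row does not reach is not made up. A row lasts 1/8 s, in which the tool goes at most 62.5 mm and 10.7 degrees, less where a joint would pass 70% of its speed; a pose out of reach is approached as far as the arm can. A call is refused whole if a number of a shift passes 0.0625 or a number of a turn 1, either way. A call with a gripper value outside its range is refused whole. "fingers" is the closure in counts, from 0 (fully open) to 255 (shut), set as the call begins (left out, the last holds). The fingers move at their own pace and stop on an object; "grip_force" is the grip in N (left out, the last holds). Time passes only in rows, so rows that do not move let the fingers close. It gives the time, the measured TCP pose, the force and the opening at its end, in the units of the state.
- r.get_obs(): the state, without advancing time (a new reading comes with each control period).
- grab_frame(name): name is "scene" or "top" or "wrist"; returns a dict with "frame" (480x640x3 uint8, red, green, blue), "fx", "fy", "cx", "cy" (pixels), "origin" and "rotation" of the camera in the world; the wrist camera has in their place "T_tool_cam" (4x4, takes a point from camera to tool coordinates, whose origin is the TCP and whose axes are the tool frame's). Camera axes: x right, y down, z forward; pixel columns grow to the right and rows downward; lengths in m; the calibration is good to about 2 mm. A picture is of the moment at which its call begins: read the wrist's pose just before it. There is no depth.
- r.hand_in(): hands the job in, once; it reports no verdict.
The state is a dict: "clock": time; "joints": joint angles; "qvel": joint speeds; "tau": joint torques, N m; "tcp_pos": TCP position; "orientation": TCP orientation; "contact_force": force on the tool from outside, world axes, zero at the start; "moment": the same for the moment, N m; "grip_width": finger opening in m.
Only numpy, scipy, OpenCV 4.12 (cv2) and the standard library are available. Lean on these libraries where they do the work, as an engineer would, in place of code of your own. Each camera call takes 0.05 s, during which the arm holds its last target.

## Working session

There is one attempt and no reset: what is moved stays moved. The work goes in short steps, Python scripts to look and compute and a tool call to move; the robot and the scene stay as the last step left them, time stands still between calls to the robot, and variables do not carry over. Pictures are saved under pics/ and viewed, and the job is handed in when it is done.

Besides the shell and the picture viewer there is one more tool, called after ">>>" by a JSON object that holds its "name" and its "arguments", one argument or row to a line. send_rows: Moves the arm, as the interface text tells. Its arguments: {"type":"object","properties":{"series":{"type":"array"},"fingers":{"type":"number"},"grip_force":{"type":"number"}},"required":["series"]}

```bash
mkdir -p pics; python3 - <<'E'
from bench import r, grab_frame
import cv2,numpy as np
print(r.get_obs())
for n in("scene","top","wrist"):
    f=grab_frame(n); cv2.imwrite(f"pics/{n}0.png",f["frame"][:,:,::-1])
    print(n,{k:np.round(v,4).tolist() if not np.isscalar(v) else v for k,v in f.items() if k!="frame"})
E
```

```text
{'clock': 0.0, 'joints': array([ 1.06292104,  0.47777955,  0.02236268,  1.55644435, -0.01151058,
        1.10930688, -0.08309798]), 'qvel': array([ 0.00079822,  0.00032853,  0.00202266,  0.00121716, -0.00022089,
       -0.00026763,  0.00095891]), 'tau': array([-2.41280293e-05, -5.96447539e+01,  1.60782505e+00, -2.81192994e+01,
        1.25015658e-02,  9.33681760e-03,  1.27766094e-05]), 'tcp_pos': array([ 0.26246426, -0.62124201,  0.23034294]), 'orientation': array([-2.61755834e+00,  1.73563480e+00,  2.47902975e-03]), 'contact_force': array([-0.13597407,  0.51481484, -0.38878189]), 'moment': array([-0.02332977, -0.01623834,  0.03732109]), 'grip_width': 0.08529100219184106}
scene {'fx': 563.2087247551295, 'fy': 563.2087247551295, 'cx': 317.692952384217, 'cy': 240.47600602833265, 'origin': [0.0422, -0.966, 0.5866], 'rotation': [-1.9765, 0.4583, -0.251]}
top {'fx': 481.70164060618515, 'fy': 481.70164060618515, 'cx': 318.3900965769434, 'cy': 235.34269283853445, 'origin': [0.3208, 0.0176, 1.3827], 'rotation': [-2.1645, 2.1712, -0.1531]}
wrist {'fx': 361.83579852610796, 'fy': 361.83579852610796, 'cx': 320.96446502949243, 'cy': 239.11672346350304, 'T_tool_cam': [[1.0, 0.0014, 0.0001, 0.0004], [-0.0014, 0.9578, 0.2875, -0.0743], [0.0003, -0.2875, 0.9578, -0.1429], [0.0, 0.0, 0.0, 1.0]]}
```

View pics/scene0.png

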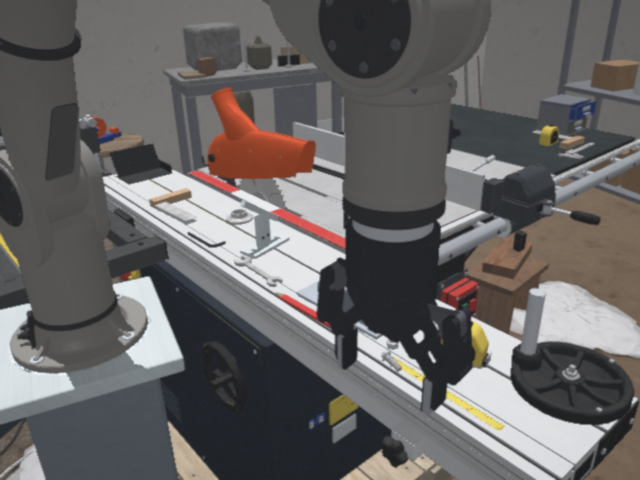

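View pics/top0.png

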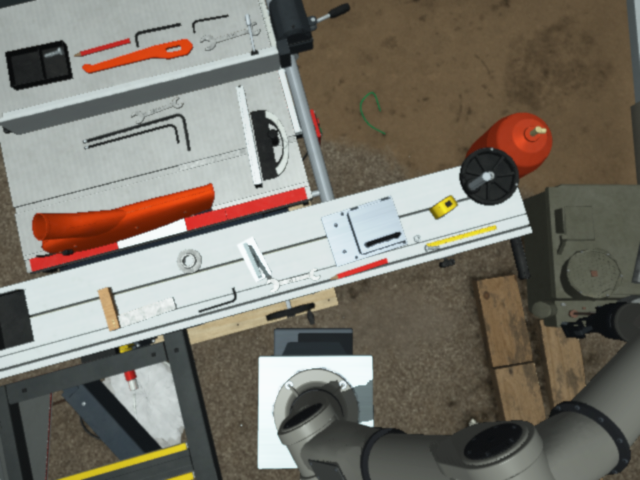

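View pics/wrist0.png

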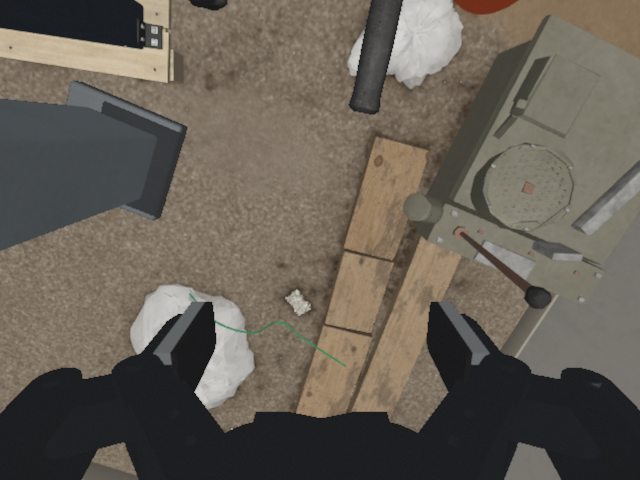

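The top view shows the gauge at about (255,258) and the tester at (365,230), with its pins on the left at about (337,230). The scene view shows the gauge at (263,235). I'll enlarge the top view.

```bash
cat > h.py <<'E'
import numpy as np,cv2,json
from scipy.spatial.transform import Rotation as R
from bench import r,grab_frame
def cam(f,obs=None):
    if "origin" in f: return np.array(f["origin"]),R.from_rotvec(f["rotation"]).as_matrix()
    T=np.eye(4);T[:3,:3]=R.from_rotvec(obs["orientation"]).as_matrix();T[:3,3]=obs["tcp_pos"]
    C=T@np.array(f["T_tool_cam"]);return C[:3,3],C[:3,:3]
def ray(f,px,obs=None):
    o,M=cam(f,obs);d=M@np.array([(px[0]-f["cx"])/f["fx"],(px[1]-f["cy"])/f["fy"],1.]);return o,d
def onz(f,px,z,obs=None):
    o,d=ray(f,px,obs);return o+d*(z-o[2])/d[2]
def proj(f,P,obs=None):
    o,M=cam(f,obs);c=M.T@(np.array(P)-o);return np.array([f["fx"]*c[0]/c[2]+f["cx"],f["fy"]*c[1]/c[2]+f["cy"]])
def snap(n,name,crop=None,s=1):
    obs=r.get_obs();f=grab_frame(n);im=f["frame"][:,:,::-1]
    if crop: im=im[crop[1]:crop[3],crop[0]:crop[2]]
    if s!=1: im=cv2.resize(im,None,fx=s,fy=s,interpolation=cv2.INTER_CUBIC)
    cv2.imwrite(f"pics/{name}.png",im);return f,obs
E
python3 - <<'E'
from h import *
f,o=snap("top","topz",(230,180,430,300),4)
for n,p in dict(t_bl=(334,264),pinA=(335,214),pinB=(344,246),g1=(240,241),g2=(270,276)).items(): print(n,onz(f,p,0.0).round(3))
f,o=snap("scene","scz",(220,190,340,310),5)
print(cam(f)[1].round(3))
E
```

```text
t_bl [ 0.406 -0.054  0.   ]
pinA [ 0.552 -0.059  0.   ]
pinB [ 0.458 -0.084  0.   ]
g1 [0.474 0.216 0.   ]
g2 [0.373 0.129 0.   ]
[[ 0.905 -0.206  0.372]
 [-0.425 -0.383  0.82 ]
 [-0.027 -0.9   -0.434]]
```

View pics/topz.png

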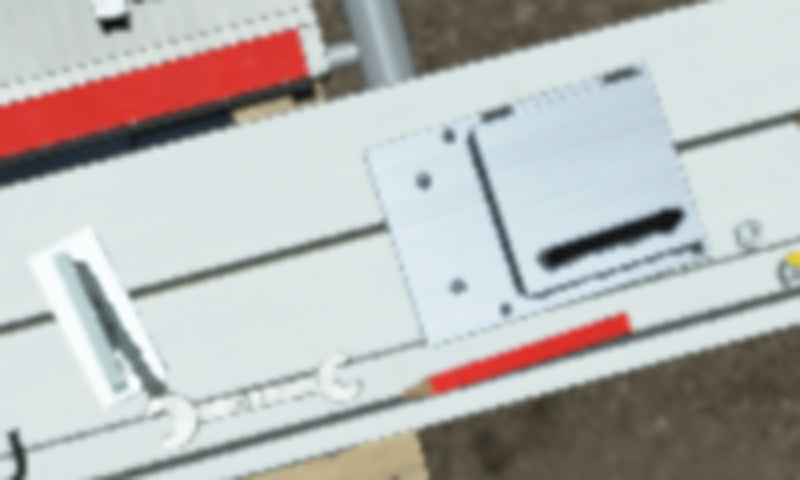

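View pics/scz.png

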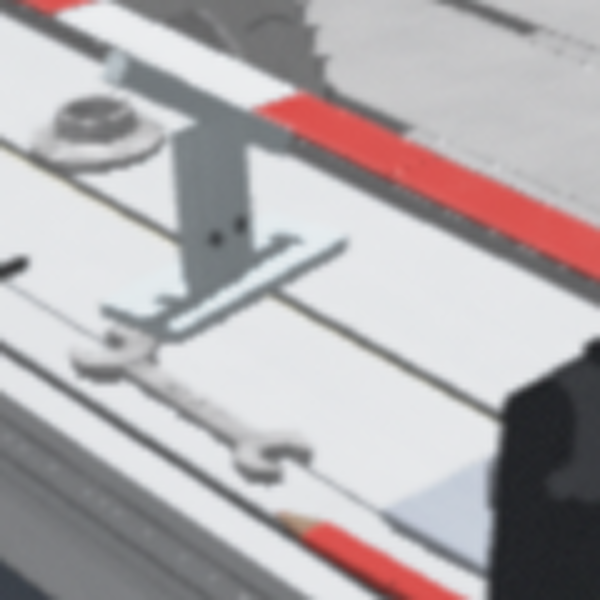

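The enlarged top view shows the pins at about (424,181) and (458,286), and the gauge foot corners at (30,260), (92,228), (165,378) and (108,408). In the scene view the gauge's high end is the one nearer the robot. Next I'll compute poses from the base and foot corners and plan the approach.

```bash
python3 - <<'E'
from h import *
f=grab_frame("top")
z=lambda p:((p[0]+.5)/4-.5+230,(p[1]+.5)/4-.5+180)
for n,p,h in [("pinR",(424,181),.032),("pinF",(458,286),.032),("c1",(366,150),.008),("c2",(428,345),.008),("c3",(704,258),.008),("c4",(645,66),.008),("g1",(30,260),.008),("g2",(92,228),.008),("g3",(165,378),.008),("g4",(108,408),.008),("bar1",(543,262),.102),("bar2",(682,213),.102)]:
    print(n,(onz(f,z(p),h)*1000).round(1))
o=r.get_obs();print(R.from_rotvec(o["orientation"]).as_matrix().round(3))
E
```

```text
pinR [515.4 -58.3  32. ]
pinF [440.7 -81.7  32. ]
c1 [541.5 -17.9   8. ]
c2 [400.6 -61.5   8. ]
c3 [ 462.6 -260.9    8. ]
c4 [ 603.2 -221.5    8. ]
g1 [462.2 222.7   8. ]
g2 [485.2 178.8   8. ]
g3 [377.8 125.7   8. ]
g4 [356.7 165.9   8. ]
bar1 [ 450.4 -133.6  102. ]
bar2 [ 483.3 -227.8  102. ]
[[ 0.389 -0.921 -0.   ]
 [-0.921 -0.389  0.   ]
 [-0.001  0.    -1.   ]]
```

>>> {"name": "send_rows", "arguments": {
  "series": [
    [[-0.035, -0.0406, -0.006], [0, 0, 0]],
    [[-0.035, -0.0406, -0.006], [0, 0, 0]],
    [[-0.035, -0.0406, -0.006], [0, 0, 0]],
    [[-0.035, -0.0406, -0.006], [0, 0, 0]],
    [[-0.035, -0.0406, -0.006], [0, 0, 0]],
    [[-0.035, -0.0406, -0.006], [0, 0, 0]],
    [[-0.035, -0.0406, -0.006], [0, 0, 0]],
    [[-0.035, -0.0406, -0.006], [0, 0, 0]],
    [[-0.035, -0.0406, -0.006], [0, 0, 0]],
    [[-0.035, -0.0406, -0.006], [0, 0, 0]],
    [[0, 0, 0], [0, 0, 0]],
    [[0, 0, 0], [0, 0, 0]]
  ],
  "fingers": 0,
  "grip_force": 40
}}

```text
clock: 1.8
tcp_pos: [0.5002, -0.1419, 0.2912]
orientation: [2.618, -1.736, -0.0]
contact_force: [-0.2, -1.3, 0.6]
grip_width: 0.0856
```

```bash
python3 - <<'E'
from h import *
f,o=snap("wrist","w1"); print(o["clock"],o["joints"].round(3),o["tcp_pos"].round(4),R.from_rotvec(o["orientation"]).as_matrix().round(3).tolist())
import pickle;pickle.dump((f,o),open("w1.pkl","wb"))
E
```

```text
1.8 [ 0.389  0.181 -0.266  1.834  0.053  1.133 -1.066] [ 0.5002 -0.1419  0.2912] [[0.389, -0.921, -0.0], [-0.921, -0.389, -0.001], [0.0, 0.001, -1.0]]
```

View pics/w1.png

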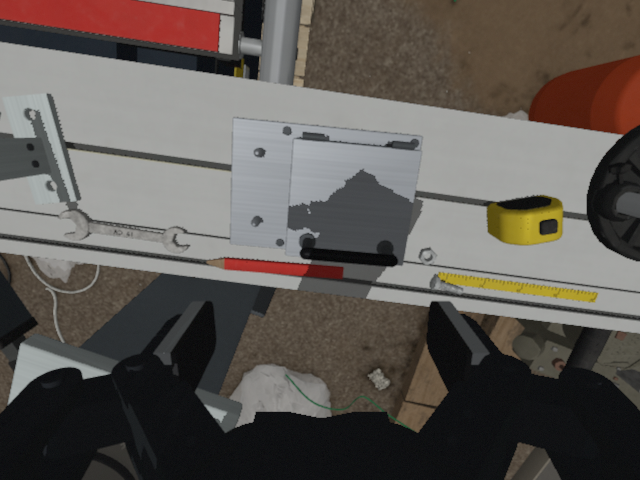

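The wrist view shows the tester: pins at about (259,153) and (257,221), bar from about (303,253) to (396,260), and the gauge at the left edge. I'll zoom in on it.

```bash
python3 - <<'E'
from h import *
import pickle;f,o=pickle.load(open("w1.pkl","rb"))
im=f["frame"][:,:,::-1][105:275,225:435]
cv2.imwrite("pics/w1z.png",cv2.resize(im[:160,:200],None,fx=3.75,fy=3.75,interpolation=cv2.INTER_CUBIC))
T=lambda x,y,z,c=(502,-140.5),a=np.radians(17.0):np.array([c[0]+x*np.cos(a)-y*np.sin(a),c[1]+x*np.sin(a)+y*np.cos(a),z])/1000
for P in [(-40,75,32),(40,75,32),(-45,-30,102),(-75,108,8),(75,108,8),(75,-108,8)]: print(P,proj(f,T(*P),o).round(1))
E
```

```text
(-40, 75, 32) [251.4 225.1]
(40, 75, 32) [255.  153.9]
(-45, -30, 102) [345.7 258.9]
(-75, 108, 8) [226.9 244.8]
(75, 108, 8) [230.8 117.5]
(75, -108, 8) [421.6 138.4]
```

View pics/w1z.png

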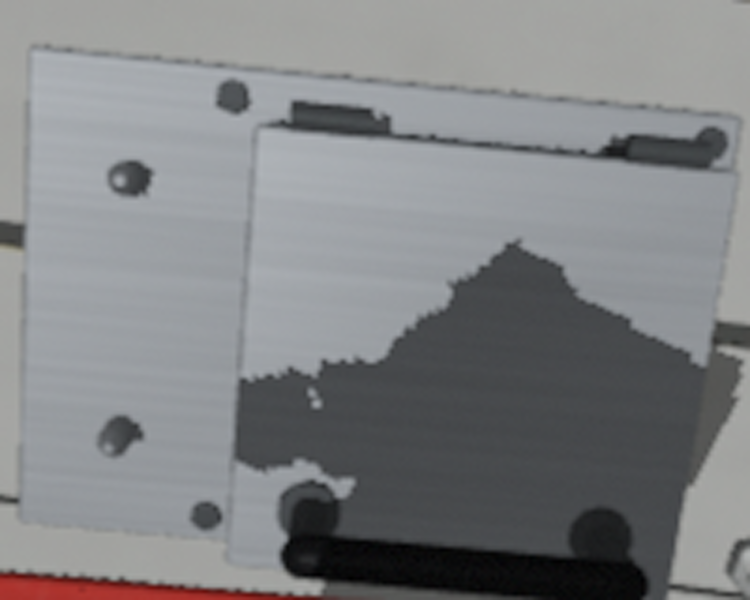

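```bash
python3 - <<'E'
from h import *
import pickle;f,o=pickle.load(open("w1.pkl","rb"))
z=lambda p:((p[0]+.5)/3.75-.5+225,(p[1]+.5)/3.75-.5+105)
for n,p,h in [("pinR",(118,178),.032),("pinF",(111,443),.032),("c_bl",(22,520),.008),("c_tl",(31,46),.008),("c_tr",(741,117),.008),("barL",(286,552),.102),("barR",(646,582),.102)]:
    print(n,(onz(f,z(p),h,o)*1000).round(1))
E
```

```text
pinR [520.6 -57.5  32. ]
pinF [445.7 -82.5  32. ]
c_bl [402.3 -62.7   8. ]
c_tl [543.6 -17.2   8. ]
c_tr [ 608.1 -221.2    8. ]
barL [ 457.5 -139.4  102. ]
barR [ 486.4 -228.7  102. ]
```

>>> {"name": "send_rows", "arguments": {
  "series": [
    [[-0.046, -0.0063, 0], [0, 0, -0.13]],
    [[-0.046, -0.0063, 0], [0, 0, -0.13]],
    [[-0.046, -0.0063, 0], [0, 0, -0.13]],
    [[-0.046, -0.0063, 0], [0, 0, -0.13]],
    [[-0.046, -0.0063, 0], [0, 0, -0.13]],
    [[-0.046, -0.0063, 0], [0, 0, -0.13]],
    [[-0.046, -0.0063, 0], [0, 0, -0.12]],
    [[0, 0, 0], [0, 0, 0]],
    [[0, 0, 0], [0, 0, 0]]
  ]
}}

```text
clock: 2.98
tcp_pos: [0.4057, 0.1676, 0.2911]
orientation: [2.682, -1.635, 0.0]
contact_force: [0.2, -0.1, 0.2]
grip_width: 0.0854
```

```bash
python3 - <<'E'
from h import *
f,o=snap("wrist","w2"); print(o["clock"],o["joints"].round(3),o["tcp_pos"].round(4),R.from_rotvec(o["orientation"]).as_matrix().round(3).tolist())
import pickle;pickle.dump((f,o),open("w2.pkl","wb"))
im=f["frame"][:,:,::-1]
cv2.imwrite("pics/w2z.png",cv2.resize(im[100:350,180:480],None,fx=2.5,fy=2.4,interpolation=cv2.INTER_CUBIC))
E
```

```text
2.975 [ 0.018  0.058 -0.566  1.98   0.035  1.113 -1.658] [0.4057 0.1676 0.2911] [[0.458, -0.889, -0.0], [-0.889, -0.458, -0.001], [0.001, 0.0, -1.0]]
```

View pics/w2z.png

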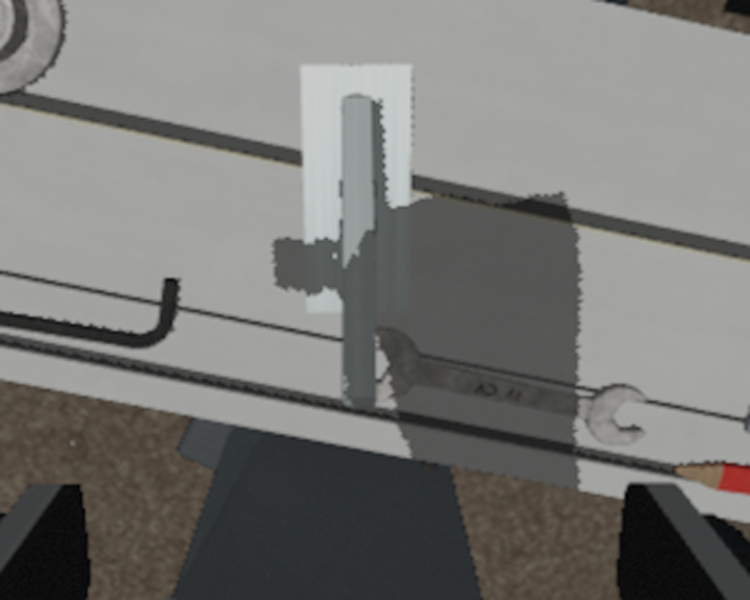

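```bash
python3 - <<'E'
from h import *
import pickle;f,o=pickle.load(open("w2.pkl","rb"))
z=lambda p:((p[0]+.5)/2.5-.5+180,(p[1]+.5)/2.4-.5+100)
P=[onz(f,z(p),.008,o)*1000 for p in [(300,65),(413,65),(409,313),(306,313)]]
print(np.round(P,1)); c=np.mean(P,0);d=(P[0]+P[1]-P[2]-P[3])/2
yaw=np.degrees(np.arctan2(d[1],d[0]));print(c.round(1),yaw,np.linalg.norm(d),np.linalg.norm(P[0]-P[1]))
# straightedge high end, top edge z=.14 : ends
for p in [(343,404),(376,404)]: print((onz(f,z(p),.14,o)*1000).round(1))
u=np.array([np.cos(np.radians(yaw)),np.sin(np.radians(yaw))])
g=c[:2]-5*u; print("grip",g)
M=R.from_rotvec(o["orientation"]).as_matrix()
dw=np.array([*g/1000,0.061])-o["tcp_pos"]; print("tool shift",M.T@dw, "toolx yaw",np.degrees(np.arctan2(M[1,0],M[0,0])))
E
```

```text
[[464.4 224.1   8. ]
 [487.7 179.    8. ]
 [380.9 123.3   8. ]
 [357.8 168.    8. ]]
[422.7 173.6   8. ] 27.63954817934843 120.44617841410194 50.83049748022578
[368.5 151.6 140. ]
[373.7 141.4 140. ]
grip [418.25054995 171.28620245]
tool shift [ 0.00234423 -0.01299097  0.23013439] toolx yaw -62.732467432427185
```

>>> {"name": "send_rows", "arguments": {
  "series": [
    [[0.0012, -0.0065, 0.03], [0, 0, -0.07]],
    [[0.0012, -0.0065, 0.04], [0, 0, 0]],
    [[0, 0, 0.04], [0, 0, 0]],
    [[0, 0, 0.04], [0, 0, 0]],
    [[0, 0, 0.03], [0, 0, 0]],
    [[0, 0, 0.027], [0, 0, 0]],
    [[0, 0, 0.02], [0, 0, 0]],
    [[0, 0, 0], [0, 0, 0]],
    [[0, 0, 0], [0, 0, 0]]
  ]
}}

```text
clock: 4.15
tcp_pos: [0.4186, 0.1725, 0.0648]
orientation: [-2.688, 1.626, -0.001]
contact_force: [0.6, 0.6, 0.3]
grip_width: 0.0856
```

```bash
python3 - <<'E'
from h import *
f,o=snap("wrist","w3"); print(o["clock"],o["joints"].round(3),o["tcp_pos"].round(4),o["contact_force"].round(1))
M=R.from_rotvec(o["orientation"]).as_matrix();print(M.T@(np.array([.4183,.1713,.064])-o["tcp_pos"]))
E
```

```text
4.15 [-0.117  0.413 -0.487  2.182  0.332  0.616 -1.931] [0.4186 0.1725 0.0648] [0.6 0.6 0.3]
[0.00097166 0.00081286 0.00083358]
```

View pics/w3.png

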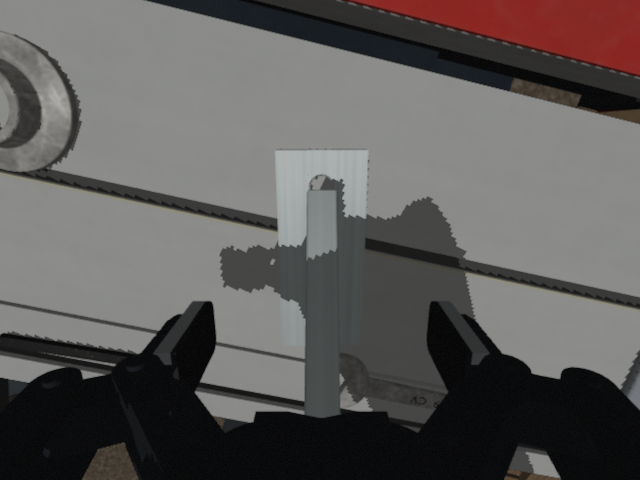

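The jaws straddle the web, which spans about columns 307–338 at row 250, and the yaw is aligned. Closing now.

>>> {"name": "send_rows", "arguments": {
  "series": [
    [[0.001, 0.0008, 0], [0, 0, 0]],
    [[0, 0, 0], [0, 0, 0]],
    [[0, 0, 0], [0, 0, 0]],
    [[0, 0, 0], [0, 0, 0]],
    [[0, 0, 0], [0, 0, 0]],
    [[0, 0, 0], [0, 0, 0]],
    [[0, 0, 0], [0, 0, 0]],
    [[0, 0, 0], [0, 0, 0]]
  ],
  "fingers": 255,
  "grip_force": 60
}}

```text
clock: 5.2
tcp_pos: [0.4178, 0.1719, 0.0645]
orientation: [-2.689, 1.624, -0.001]
contact_force: [0.1, -1.4, 5.3]
grip_width: 0.0111
```

>>> {"name": "send_rows", "arguments": {
  "series": [
    [[0, 0, 0], [0, 0, 0]],
    [[0, 0, -0.01], [0, 0, 0]],
    [[0, 0, -0.03], [0, 0, 0]],
    [[0, 0, -0.03], [0, 0, 0]],
    [[0, 0, 0], [0, 0, 0]],
    [[0, 0, 0], [0, 0, 0]]
  ]
}}

```text
clock: 5.95
tcp_pos: [0.417, 0.1714, 0.1337]
orientation: [2.688, -1.623, -0.001]
contact_force: [0.1, 0.5, -3.0]
grip_width: 0.0111
```

```bash
python3 - <<'E'
from h import *
f,o=snap("wrist","w4"); print(o["clock"],o["joints"].round(3),o["tcp_pos"].round(4),o["contact_force"].round(1),o["grip_width"])
import pickle;pickle.dump((f,o),open("w4.pkl","wb"))
cv2.imwrite("pics/w4z.png",cv2.resize(f["frame"][:,:,::-1][130:370,220:420],None,fx=3,fy=2.5,interpolation=cv2.INTER_CUBIC))
f,o=snap("scene","s4",(220,150,340,310),3.7)
E
```

```text
5.95 [-0.047  0.293 -0.552  2.135  0.22   0.768 -1.826] [0.417  0.1714 0.1337] [ 0.1  0.5 -3. ] 0.01112685290983713
```

View pics/w4z.png

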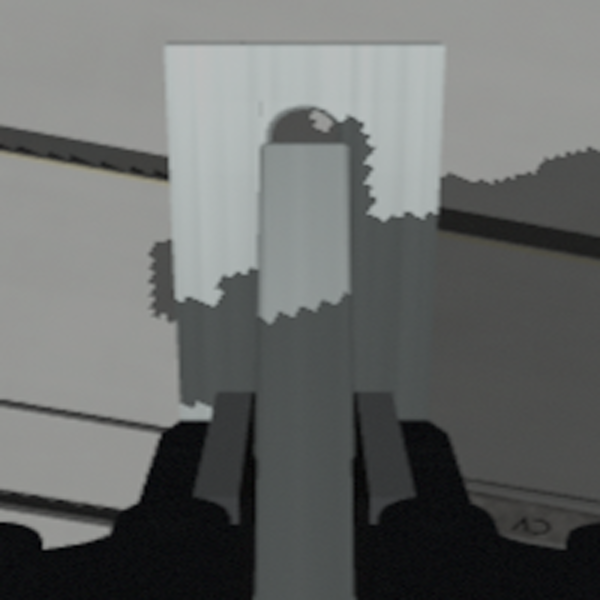

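View pics/s4.png

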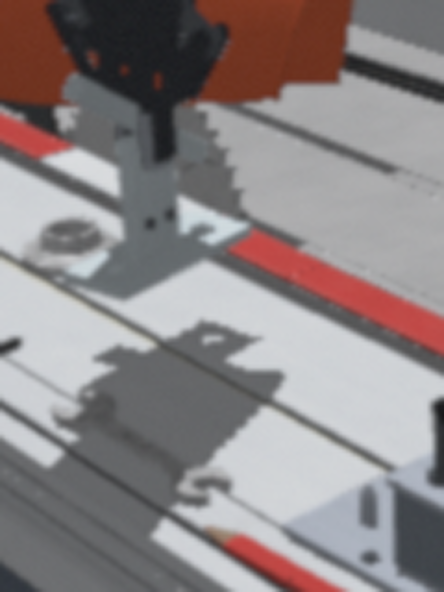

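```bash
cat > gp.py <<'E'
from h import *
def gauge(f,o,pl,pr,zt):
    M=R.from_rotvec(o["orientation"]).as_matrix()
    a,b=[onz(f,p,zt,o) for p in(pl,pr)]
    v=a-b; yaw=np.arctan2(v[1],v[0])-np.pi/2
    m=(a+b)/2; c=m-0.06*np.array([np.cos(yaw),np.sin(yaw),0])
    return c,np.degrees(yaw),np.linalg.norm(v),M.T@(c-o["tcp_pos"])
E
python3 - <<'E'
from gp import *
import pickle;f,o=pickle.load(open("w4.pkl","rb"))
z=lambda p:((p[0]+.5)/3-.5+220,(p[1]+.5)/2.5-.5+130)
c,yaw,w,t=gauge(f,o,z((165,44)),z((443,44)),.0772)
print(c*1000,yaw,w,t*1000)
M=R.from_rotvec(o["orientation"]).as_matrix();print("toolx yaw",np.degrees(np.arctan2(M[1,0],M[0,0])))
# alternate: from centre measured before lift, in tool
print(M.T@(np.array([.4227,.1736,0])-np.array([.4178,.1719,.0645]))*1000)
a=np.radians(17.8); Rz=lambda p,c=np.array([505.6,-141.7]):c+np.array([p[0]*np.cos(a)-p[1]*np.sin(a),p[0]*np.sin(a)+p[1]*np.cos(a)])
print("seat",Rz((0,75)),"pins",Rz((-40,75)),Rz((40,75)))
E
```

```text
[422.17933585 173.53121563  77.2       ] 27.82713194281343 0.04953933918106911 [ 0.56699933 -5.6328402  56.50427455]
toolx yaw -62.252181902344056
[ 0.77105375 -5.19801281 64.49446596]
seat [482.67285213 -70.29029554] pins [444.58767642 -82.51810774] [520.75802784 -58.06248335]
```

>>> {"name": "send_rows", "arguments": {
  "series": [
    [[0.02, 0.003, -0.006], [0, 0, 0.15]],
    [[0.031, 0.0048, -0.006], [0, 0, 0.25]],
    [[0.031, 0.0048, -0.006], [0, 0, 0.25]],
    [[0.031, 0.0048, -0.006], [0, 0, 0.25]],
    [[0.031, 0.0048, 0], [0, 0, 0.25]],
    [[0.031, 0.0048, 0], [0, 0, 0.25]],
    [[0.031, 0.0048, 0], [0, 0, 0.25]],
    [[0.024, 0.0038, 0], [0, 0, 0.2]],
    [[0.0172, 0.0026, 0], [0, 0, 0.13]],
    [[0, 0, 0], [0, 0, 0]],
    [[0, 0, 0], [0, 0, 0]],
    [[0, 0, 0], [0, 0, 0]]
  ]
}}

```text
clock: 7.55
tcp_pos: [0.4805, -0.0686, 0.1583]
orientation: [-2.541, 1.847, 0.0]
contact_force: [-0.2, -0.1, -2.6]
grip_width: 0.0115
```

```bash
python3 - <<'E'
from gp import *
f,o=snap("wrist","w5"); print(o["clock"],o["joints"].round(3),o["tcp_pos"].round(4),o["contact_force"].round(1),o["grip_width"])
import pickle;pickle.dump((f,o),open("w5.pkl","wb"))
M=R.from_rotvec(o["orientation"]).as_matrix();print("toolx yaw",np.degrees(np.arctan2(M[1,0],M[0,0])))
print(M.T@(np.array([.4776,-.0713,.1])-o["tcp_pos"]))
cv2.imwrite("pics/w5z.png",cv2.resize(f["frame"][:,:,::-1][100:370,220:420],None,fx=3,fy=2.2,interpolation=cv2.INTER_CUBIC))
f,o=snap("scene","s5",(240,200,360,320),5)
E
```

```text
7.55 [ 0.353  0.286 -0.396  2.049  0.147  0.832 -1.384] [ 0.4805 -0.0686  0.1583] [-0.2 -0.1 -2.6] 0.011494262183461985
toolx yaw -72.02603396816993
[0.00167517 0.00362312 0.05833927]
```

View pics/w5.png

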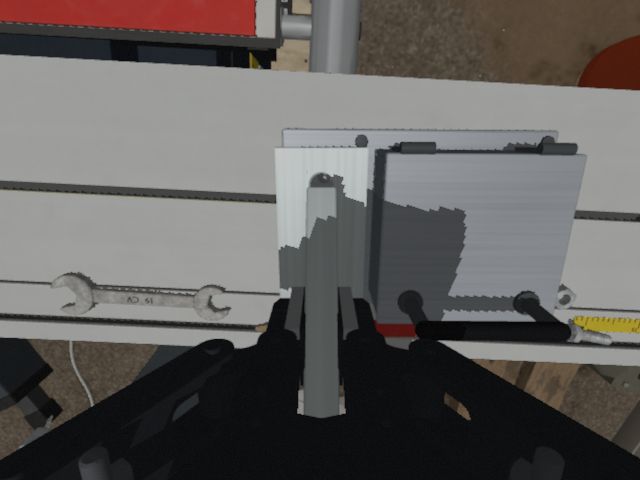

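View pics/s5.png

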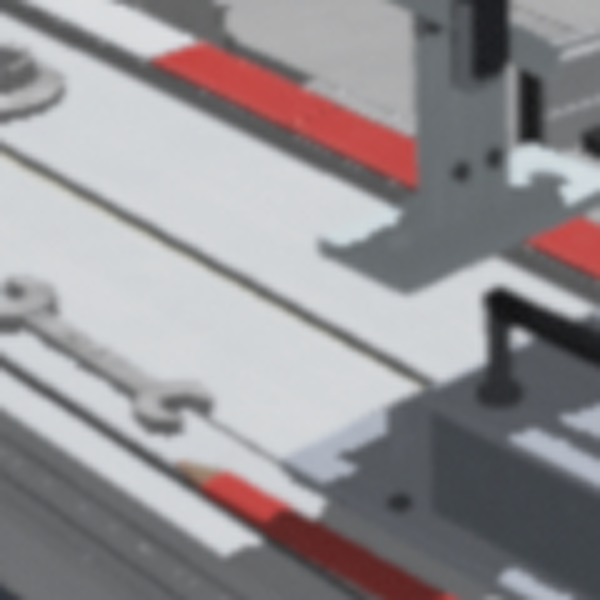

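```bash
python3 - <<'E'
from gp import *
import pickle;f,o=pickle.load(open("w5.pkl","rb"))
cv2.imwrite("pics/w5a.png",cv2.resize(f["frame"][:,:,::-1][110:230,265:385],None,fx=5,fy=5,interpolation=cv2.INTER_CUBIC))
a,b=onz(f,(283,129),.008,o),onz(f,(556,131),.008,o);v=a-b;print(a,b,np.linalg.norm(v),np.degrees(np.arctan2(v[1],v[0]))-90)
al=np.radians(17.8)
print("pred corners",proj(f,[.5056+(75*np.cos(al)-108*np.sin(al))/1000,-.1417+(75*np.sin(al)+108*np.cos(al))/1000,.008],o))
print("pred gauge",proj(f,o["tcp_pos"],o))
E
```

```text
[ 0.54321131 -0.01752645  0.008     ] [ 0.60746649 -0.21945905  0.008     ] 0.21190919157818966 17.65112646212384
pred corners [281.32150625 127.33265486]
pred gauge [320.05658879 307.84972987]
```

View pics/w5a.png

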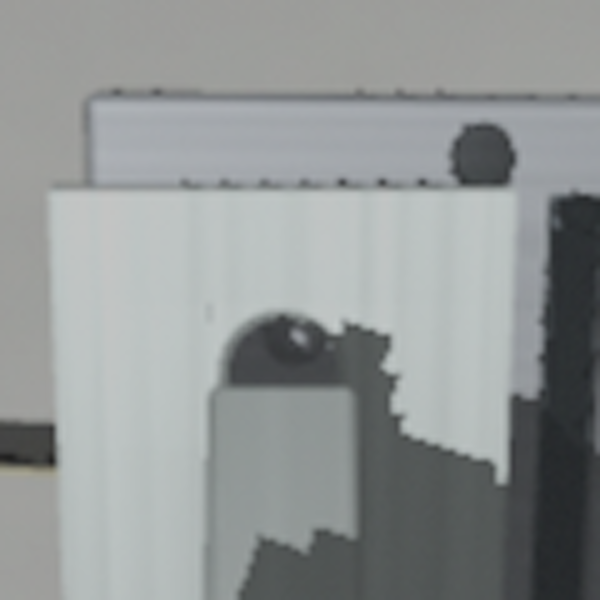

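The rear pin is visible through the rear hole, with its tip at about (324.6,177.2) in full-picture pixels. I'll use it to check the offset.

```bash
python3 - <<'E'
from gp import *
import pickle;f,o=pickle.load(open("w5.pkl","rb"))
z=lambda p:((p[0]+.5)/5-.5+265,(p[1]+.5)/5-.5+110)
print("pin",onz(f,z((300,338)),.032,o)*1000)
zt=o["tcp_pos"][2]-.0645+.008
c,yaw,w,t=gauge(f,o,z((49,188)),z((516,188)),zt);print(yaw,w,t*1000)
h=[onz(f,z(p),zt,o)*1000 for p in((280,310),(224,375))]
M=R.from_rotvec(o["orientation"]).as_matrix()
print([(M.T@(x/1000-o["tcp_pos"])*1000).round(2) for x in h])
E
```

```text
pin [520.68144556 -58.67882055  32.        ]
18.054518614918745 0.04994478506927051 [ 0.44395748 -5.74462189 56.50060952]
[array([  0.11, -52.84,  56.51]), array([ -6.05, -45.76,  56.51])]
```

>>> {"name": "send_rows", "arguments": {
  "series": [
    [[0.002, 0.004, 0.01], [0, 0, 0.04]],
    [[0, 0, 0.024], [0, 0, 0]],
    [[0, 0, 0.02], [0, 0, 0]],
    [[0, 0, 0], [0, 0, 0]],
    [[0, 0, 0], [0, 0, 0]],
    [[0, 0, 0], [0, 0, 0]]
  ]
}}

```text
clock: 8.4
tcp_pos: [0.478, -0.073, 0.1051]
orientation: [-2.535, 1.854, -0.002]
contact_force: [-0.0, -0.4, -2.2]
grip_width: 0.0109
```

```bash
python3 - <<'E'
from gp import *
f,o=snap("wrist","w6",(265,110,385,230),5); print(o["clock"],o["tcp_pos"].round(4),o["contact_force"].round(1))
M=R.from_rotvec(o["orientation"]).as_matrix();print("toolx yaw",np.degrees(np.arctan2(M[1,0],M[0,0])))
print(M.T@(np.array([.4773,-.0717,.0725])-o["tcp_pos"]))
E
```

```text
8.4 [ 0.478  -0.073   0.1051] [-0.  -0.4 -2.2]
toolx yaw -72.34990816140143
[-0.00152307  0.00034739  0.03256812]
```

View pics/w6.png

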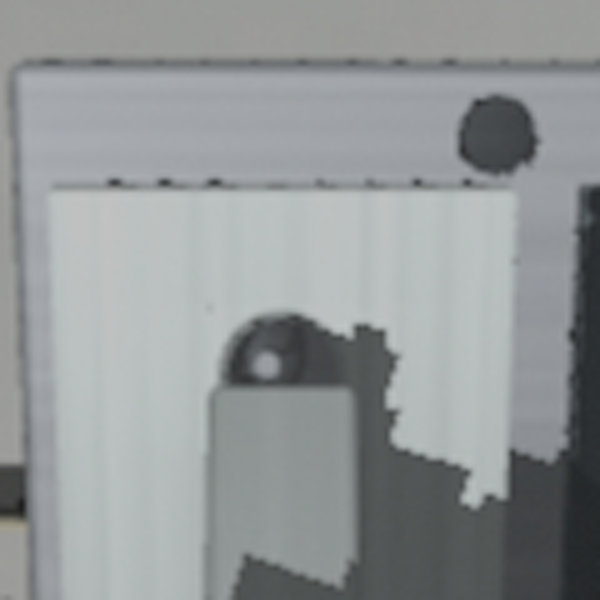

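>>> {"name": "send_rows", "arguments": {
  "series": [
    [[-0.0015, 0.0003, 0.003], [0, 0, -0.03]],
    [[0, 0, 0.005], [0, 0, 0]],
    [[0, 0, 0.005], [0, 0, 0]],
    [[0, 0, 0.004], [0, 0, 0]],
    [[0, 0, 0.004], [0, 0, 0]],
    [[0, 0, 0.003], [0, 0, 0]],
    [[0, 0, 0], [0, 0, 0]]
  ]
}}

```text
clock: 9.32
tcp_pos: [0.4765, -0.0716, 0.08]
orientation: [2.538, -1.851, -0.001]
contact_force: [0.0, -0.1, -1.1]
grip_width: 0.0115
```

```bash
python3 - <<'E'
from gp import *
o=r.get_obs(); print(o["clock"],o["tcp_pos"].round(4),o["contact_force"].round(1),o["moment"].round(2))
M=R.from_rotvec(o["orientation"]).as_matrix();print("toolx yaw",np.degrees(np.arctan2(M[1,0],M[0,0])))
print(M.T@(np.array([.4773,-.0717,.0725])-o["tcp_pos"]))
E
```

```text
9.325 [ 0.4765 -0.0716  0.08  ] [ 0.  -0.1 -1.1] [-0.02  0.04  0.  ]
toolx yaw -72.19126869086946
[ 0.00033677 -0.00072386  0.00753994]
```

>>> {"name": "send_rows", "arguments": {
  "series": [
    [[0.0002, -0.0005, 0.003], [0, 0, 0]],
    [[0, 0, 0.002], [0, 0, 0]],
    [[0, 0, 0.002], [0, 0, 0]],
    [[0, 0, 0.001], [0, 0, 0]],
    [[0, 0, 0], [0, 0, 0]],
    [[0, 0, 0], [0, 0, 0]]
  ]
}}

```text
clock: 10.07
tcp_pos: [0.4771, -0.0717, 0.0726]
orientation: [2.538, -1.851, 0.0]
contact_force: [-2.3, 0.8, 3.8]
grip_width: 0.0114
```

```bash
python3 - <<'E'
from gp import *
f,o=snap("scene","s7",(240,180,360,300),5); print(o["clock"],o["tcp_pos"].round(4),o["contact_force"].round(1),o["moment"].round(2))
E
```

```text
10.075 [ 0.4771 -0.0717  0.0726] [-2.3  0.8  3.8] [ 0.04  0.5  -0.02]
```

View pics/s7.png

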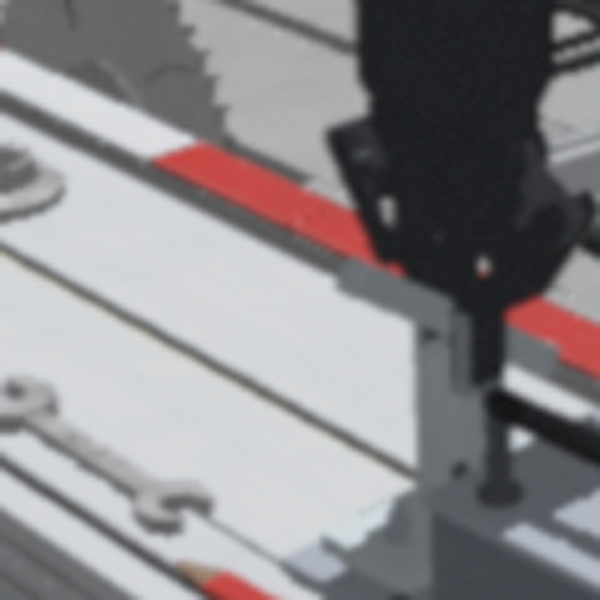

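>>> {"name": "send_rows", "arguments": {
  "series": [
    [[0, 0, 0], [0, 0, 0]],
    [[0, 0, 0], [0, 0, 0]],
    [[0, 0, 0], [0, 0, 0]],
    [[0, 0, 0], [0, 0, 0]]
  ],
  "fingers": 90
}}

```text
clock: 10.62
tcp_pos: [0.4773, -0.0717, 0.0723]
orientation: [-2.538, 1.851, -0.0]
contact_force: [0.4, -0.4, -0.9]
grip_width: 0.0554
```

```bash
python3 - <<'E'
from gp import *
f,o=snap("wrist","w8"); print(o["clock"],o["joints"].round(3),o["tcp_pos"].round(4),o["contact_force"].round(1),o["grip_width"])
E
```

```text
10.625 [ 0.314  0.418 -0.353  2.119  0.236  0.641 -1.461] [ 0.4773 -0.0717  0.0723] [ 0.4 -0.4 -0.9] 0.0554415269527066
```

View pics/w8.png

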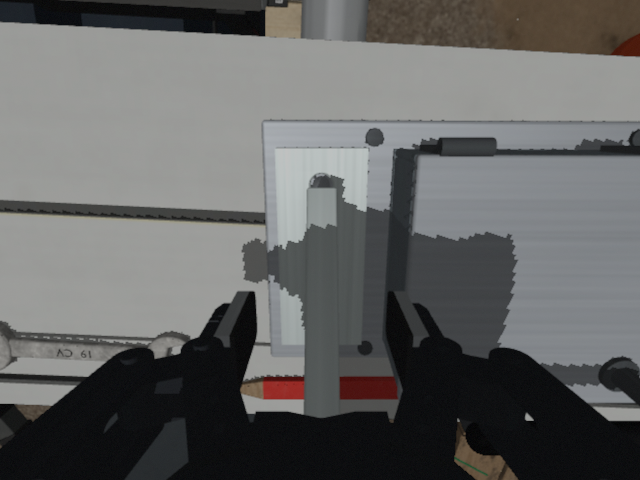

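The gauge is seated, with the rear pin in its hole at (320,182). I'll retract straight up and swing over to the handle.

>>> {"name": "send_rows", "arguments": {
  "series": [
    [[0, 0, -0.01], [0, 0, 0]],
    [[0, 0, -0.025], [0, 0, 0]],
    [[0, 0, -0.035], [0, 0, 0]],
    [[0, 0, -0.035], [0, 0, 0]],
    [[0, 0, -0.035], [0, 0, 0]],
    [[0, 0, 0], [0, 0, 0]],
    [[0.025, 0.0098, 0], [0, 0, 0]],
    [[0.03, 0.0098, 0], [0, 0, 0]],
    [[0.03, 0.0098, 0], [0, 0, 0]],
    [[0.02, 0.0098, 0], [0, 0, 0]]
  ]
}}

```text
clock: 11.92
tcp_pos: [0.4713, -0.185, 0.2117]
orientation: [2.537, -1.852, -0.002]
contact_force: [-0.3, 0.4, 0.0]
grip_width: 0.0553
```

>>> {"name": "send_rows", "arguments": {
  "series": [
    [[0, 0, 0], [0, 0, -1]],
    [[0, 0, 0], [0, 0, -1]],
    [[0, 0, 0], [0, 0, -1]],
    [[0, 0, 0], [0, 0, -1]],
    [[0, 0, 0], [0, 0, -1]],
    [[0, 0, 0], [0, 0, -1]],
    [[0, 0, 0], [0, 0, -1]],
    [[0, 0, 0], [0, 0, -1]],
    [[0, 0, 0], [0, 0, -1]],
    [[0, 0, 0], [0, 0, -1]],
    [[0, 0, 0], [0, 0, -1]],
    [[0, 0, 0], [0, 0, -1]],
    [[0, 0, 0], [0, 0, -1]],
    [[0, 0, 0], [0, 0, -1]],
    [[0, 0, 0], [0, 0, -1]],
    [[0, 0, 0], [0, 0, -1]],
    [[0, 0, 0], [0, 0, -1]],
    [[0, 0, 0], [0, 0, -1]],
    [[0, 0, 0], [0, 0, 0]],
    [[0, 0, 0], [0, 0, 0]]
  ],
  "fingers": 0
}}

```text
clock: 14.42
tcp_pos: [0.4717, -0.1836, 0.212]
orientation: [-3.104, -0.484, 0.001]
contact_force: [0.3, -0.3, 0.1]
grip_width: 0.0857
```

```bash
python3 - <<'E'
from gp import *
f,o=snap("wrist","w9"); print(o["clock"],o["joints"].round(3),o["tcp_pos"].round(4),o["contact_force"].round(1),o["grip_width"])
M=R.from_rotvec(o["orientation"]).as_matrix();print("toolx yaw",np.degrees(np.arctan2(M[1,0],M[0,0])),M[:,2])
print(M.T@(np.array([.472,-.184,.083])-o["tcp_pos"]))
import pickle;pickle.dump((f,o),open("w9.pkl","wb"))
f,o=snap("scene","s9",(220,150,420,300),4)
E
```

```text
14.425 [ 0.747  0.275 -0.584  1.942  0.182  0.977  0.387] [ 0.4717 -0.1836  0.212 ] [ 0.3 -0.3  0.1] 0.08569687425144921
toolx yaw 17.71048494759489 [-5.71938912e-04  2.57985779e-04 -9.99999803e-01]
[0.00022078 0.00055993 0.12900612]
```

View pics/w9.png

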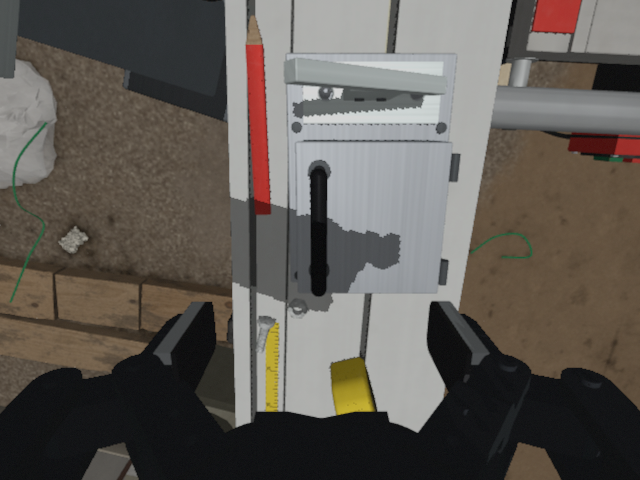

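View pics/s9.png

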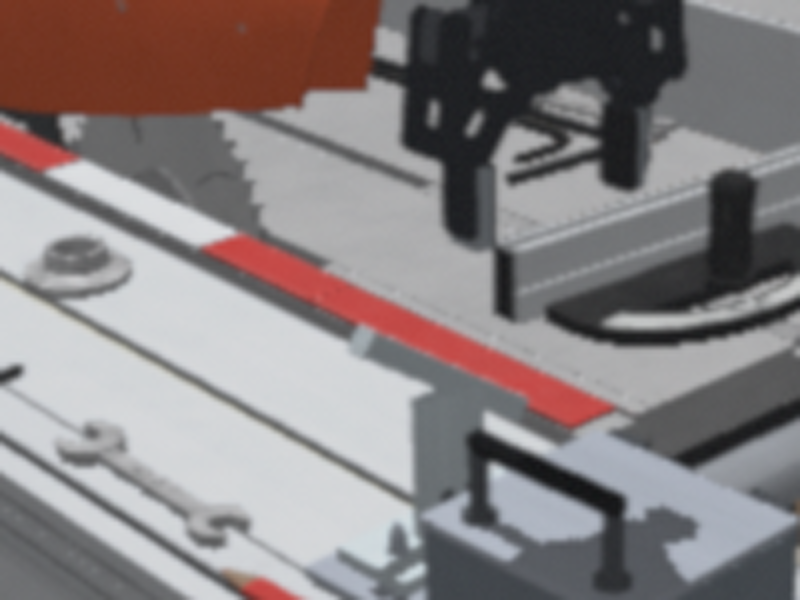

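The wrist view shows the seated gauge at the top, with the bar vertical at column 319, rows 165–293. The jaws span it. I'll check the bar centre before descending.

```bash
python3 - <<'E'
from gp import *
import pickle;f,o=pickle.load(open("w9.pkl","rb"))
a,b=[onz(f,p,.102,o) for p in((319.5,163),(318.5,294))]
M=R.from_rotvec(o["orientation"]).as_matrix();print((a+b)/2,np.linalg.norm(a-b),M.T@((a+b)/2-o["tcp_pos"]))
E
```

```text
[ 0.47064164 -0.18133209  0.102     ] 0.09837638805220408 [-0.00027046 -0.00240273  0.11000759]
```

>>> {"name": "send_rows", "arguments": {
  "series": [
    [[0, 0, 0.015], [0, 0, 0]],
    [[0, 0, 0.03], [0, 0, 0]],
    [[0, 0, 0.03], [0, 0, 0]],
    [[0, 0, 0.025], [0, 0, 0]],
    [[0, 0, 0.018], [0, 0, 0]],
    [[0, 0, 0.011], [0, 0, 0]],
    [[0, 0, 0], [0, 0, 0]],
    [[0, 0, 0], [0, 0, 0]]
  ]
}}

```text
clock: 15.52
tcp_pos: [0.4726, -0.1837, 0.0839]
orientation: [3.103, 0.486, 0.002]
contact_force: [-0.2, -0.1, -0.1]
grip_width: 0.0855
```

>>> {"name": "send_rows", "arguments": {
  "series": [
    [[0, 0, 0], [0, 0, 0]],
    [[0, 0, 0], [0, 0, 0]],
    [[0, 0, 0], [0, 0, 0]],
    [[0, 0, 0], [0, 0, 0]],
    [[0, 0, 0], [0, 0, 0]],
    [[0, 0, 0], [0, 0, 0]],
    [[0, 0, 0], [0, 0, 0]],
    [[0, 0, 0], [0, 0, 0]],
    [[0, 0, 0], [0, 0, 0]]
  ],
  "fingers": 255,
  "grip_force": 60
}}

```text
clock: 16.65
tcp_pos: [0.4699, -0.1844, 0.0833]
orientation: [3.104, 0.485, -0.007]
contact_force: [-6.2, -0.6, 7.5]
grip_width: 0.0098
```

```bash
python3 - <<'E'
from gp import *
f,o=snap("wrist","w10"); print(o["clock"],o["joints"].round(3),o["tcp_pos"].round(4),o["contact_force"].round(1),o["moment"].round(2),o["grip_width"])
M=R.from_rotvec(o["orientation"]).as_matrix();print("toolx yaw",np.degrees(np.arctan2(M[1,0],M[0,0])),M[:,2])
f,o=snap("scene","s10",(220,150,420,300),4)
E
```

```text
16.65 [ 0.669  0.455 -0.514  2.052  0.337  0.72   0.251] [ 0.4699 -0.1844  0.0833] [-6.2 -0.6  7.5] [-0.21  1.38  0.03] 0.009848567304526254
toolx yaw 17.746956359269376 [-4.18294004e-03 -9.82014738e-04 -9.99990769e-01]
```

View pics/w10.png

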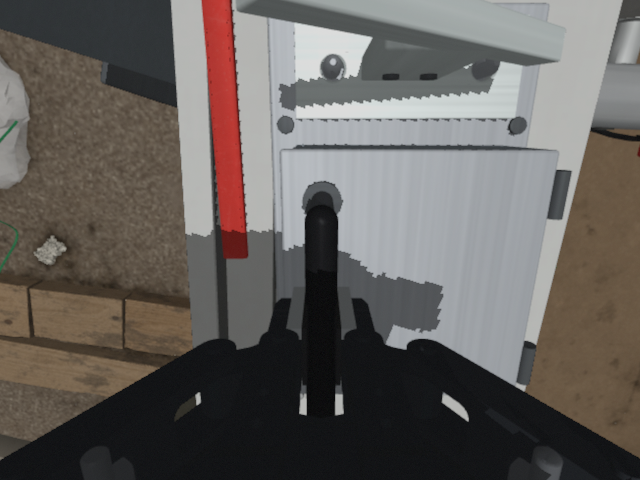

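View pics/s10.png

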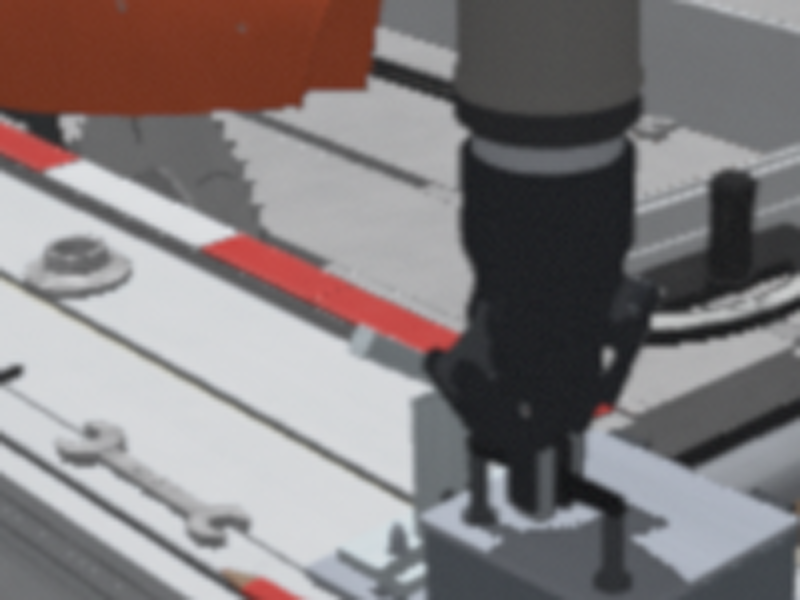

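The bar is gripped: opening 9.8 mm, the pads on the bar at about (320,320), and the gauge not touched. I'll lift along the hinge arc, tilting with the lid, and do the first 15 degrees first.

>>> {"name": "send_rows", "arguments": {
  "series": [
    [[-0.0015, 0, 0], [0, 0, 0]],
    [[0.001, 0, -0.0046], [0, -0.5, 0]],
    [[0.001, 0, -0.0046], [0, -0.5, 0]],
    [[0.001, 0, -0.0046], [0, -0.5, 0]],
    [[0.001, 0, -0.0046], [0, -0.5, 0]],
    [[0.001, 0, -0.0046], [0, -0.5, 0]],
    [[0.001, 0, -0.0046], [0, -0.5, 0]],
    [[0, 0, 0], [0, 0, 0]],
    [[0, 0, 0], [0, 0, 0]]
  ]
}}

```text
clock: 17.88
tcp_pos: [0.4781, -0.1817, 0.1092]
orientation: [3.039, 0.475, -0.402]
contact_force: [-2.5, -1.8, -4.9]
grip_width: 0.0099
```

```bash
cat > st.py <<'E'
from gp import *
def st():
    o=r.get_obs();M=R.from_rotvec(o["orientation"]).as_matrix()
    g=o["tcp_pos"]-.019*M[:,2]
    a=np.radians(17.8);ex=np.array([np.cos(a),np.sin(a),0]);ey=np.array([-np.sin(a),np.cos(a),0])
    h0=np.array([.4699,-.1844,.102])+.105*ex;h0[2]=.062
    v=g-h0; x,z=v@ex,v[2]
    print(o["clock"],o["joints"].round(2),"grasp rel hinge",(1000*np.array([x,v@ey,z])).round(1),"r",round(1000*np.hypot(x,z),1),"(112.4)",
     "lid angle from bar",round(np.degrees(np.arctan2(40,105)*-1+np.arctan2(z,-x)),2),
     "tool tilt",round(np.degrees(np.arctan2(-M[:,2]@ex,-M[2,2])),2),"roll",(M[:,2]@ey).round(3))
    print(o["tcp_pos"].round(4),"F",o["contact_force"].round(1),"Ftool",(M.T@o["contact_force"]).round(1),o["moment"].round(2),o["grip_width"])
    return o
E
python3 - <<'E'
from st import *
st();snap("scene","s11",(220,150,420,300),4)
E
```

```text
17.875 [ 0.52  0.53 -0.47  1.87  0.37  1.07  0.17] grasp rel hinge [-91.5   0.   65.6] r 112.5 (112.4) lid angle from bar 14.79 tool tilt 15.05 roll 0.001
[ 0.4781 -0.1817  0.1092] F [-2.5 -1.8 -4.9] Ftool [-1.5  1.   5.5] [-0.27 -0.09  0.03] 0.009850689571585598
```

View pics/s11.png

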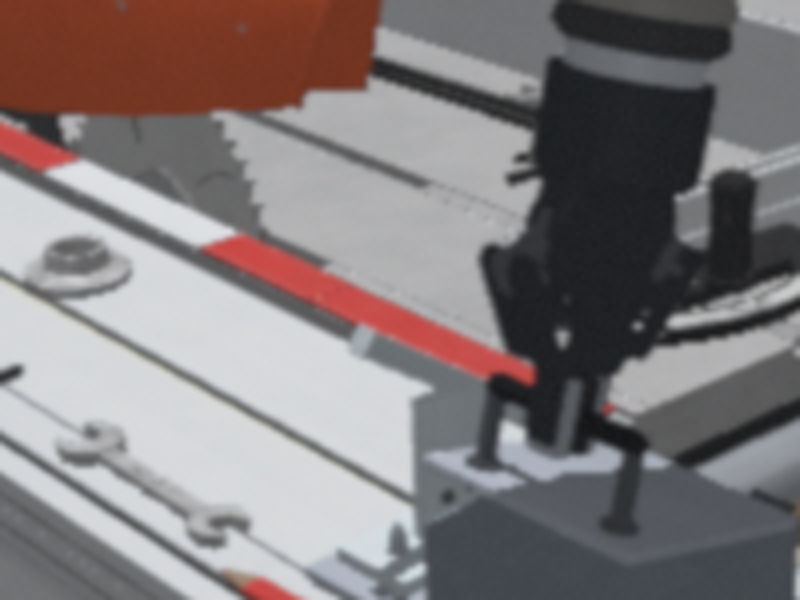

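The lid follows the arc (radius 112.5 mm) at about 15 degrees, and forces are low. Now the remaining 20 degrees.

>>> {"name": "send_rows", "arguments": {
  "series": [
    [[0.001, 0, -0.0046], [0, -0.5, 0]],
    [[0.001, 0, -0.0046], [0, -0.5, 0]],
    [[0.001, 0, -0.0046], [0, -0.5, 0]],
    [[0.001, 0, -0.0046], [0, -0.5, 0]],
    [[0.001, 0, -0.0046], [0, -0.5, 0]],
    [[0.001, 0, -0.0046], [0, -0.5, 0]],
    [[0.0008, 0, -0.0036], [0, -0.4, 0]],
    [[0.0008, 0, -0.0036], [0, -0.4, 0]],
    [[0.0004, 0, -0.002], [0, -0.2, 0]],
    [[0, 0, 0], [0, 0, 0]],
    [[0, 0, 0], [0, 0, 0]],
    [[0, 0, 0], [0, 0, 0]]
  ]
}}

```text
clock: 19.42
tcp_pos: [0.4994, -0.175, 0.1397]
orientation: [2.876, 0.45, -0.908]
contact_force: [-3.9, -3.4, -6.8]
grip_width: 0.0102
```

```bash
python3 - <<'E'
from st import *
st();f,o=snap("scene","s12",(250,170,400,290),5)
f,o=snap("wrist","w12")
f,o=snap("scene","s12f")
E
```

```text
19.425 [ 0.35  0.69 -0.4   1.61  0.4   1.51  0.12] grasp rel hinge [-63.2  -0.1  93.3] r 112.6 (112.4) lid angle from bar 35.04 tool tilt 35.03 roll 0.001
[ 0.4994 -0.175   0.1397] F [-3.9 -3.4 -6.8] Ftool [-0.   2.1  8.3] [-0.04 -0.54  0.14] 0.010198608817487046
```

View pics/s12.png

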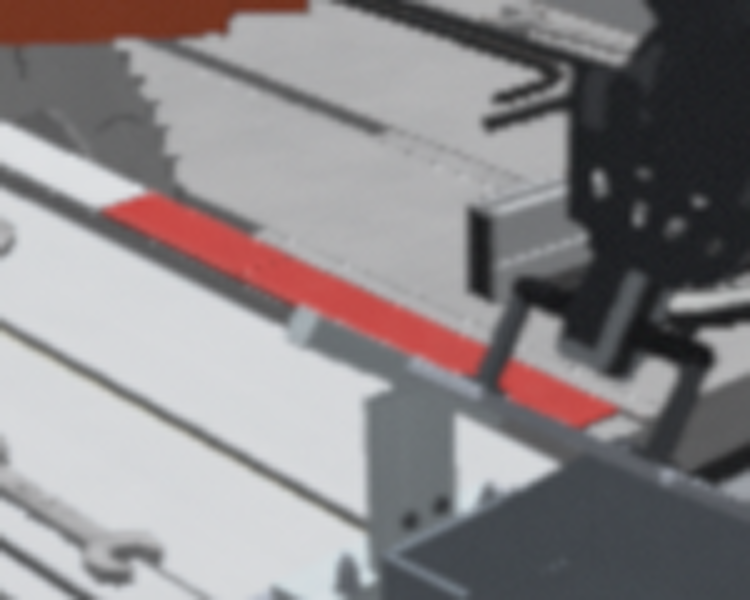

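View pics/w12.png

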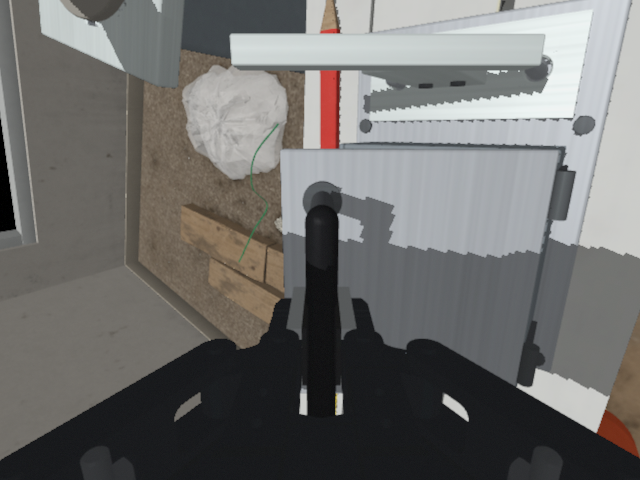

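The wrist view shows the lid face and bar in the same place in the tool frame as when shut (edge at row 148, bar end at (320,210)), so the lid turned with the tool. In the scene view its edge continues the line of the gauge's slope. I'll hold and check for drift.

>>> {"name": "send_rows", "arguments": {
  "series": [
    [[0, 0, 0], [0, 0, 0]],
    [[0, 0, 0], [0, 0, 0]],
    [[0, 0, 0], [0, 0, 0]],
    [[0, 0, 0], [0, 0, 0]],
    [[0, 0, 0], [0, 0, 0]],
    [[0, 0, 0], [0, 0, 0]]
  ]
}}

```text
clock: 20.32
tcp_pos: [0.4997, -0.1749, 0.14]
orientation: [2.875, 0.45, -0.907]
contact_force: [-4.3, -3.3, -5.7]
grip_width: 0.0103
```

```bash
python3 - <<'E'
from st import *
st();f,o=snap("top","t13",(230,160,430,300),4)
E
```

```text
20.325 [ 0.35  0.69 -0.4   1.61  0.4   1.52  0.12] grasp rel hinge [-62.8  -0.1  93.5] r 112.7 (112.4) lid angle from bar 35.26 tool tilt 35.02 roll 0.0
[ 0.4997 -0.1749  0.14  ] F [-4.3 -3.3 -5.7] Ftool [-0.9  1.9  7.7] [-0.16 -0.47  0.17] 0.010255899658644846
```

View pics/t13.png

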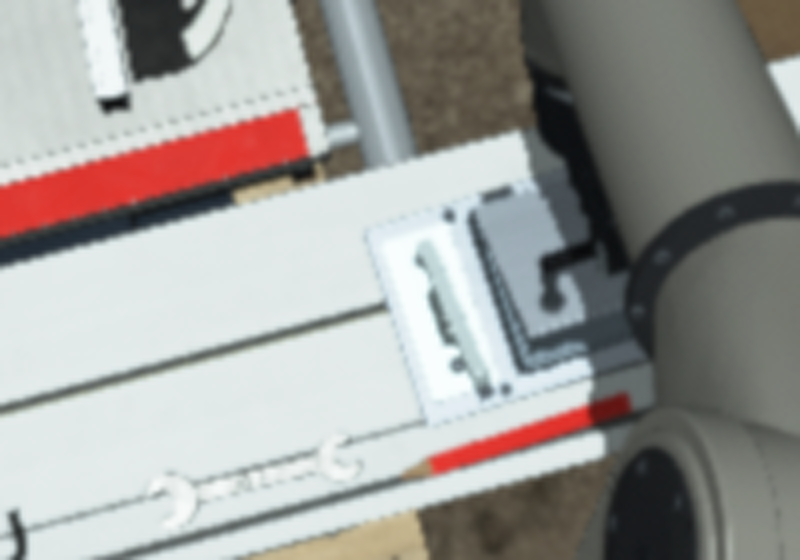

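View pics/s12f.png

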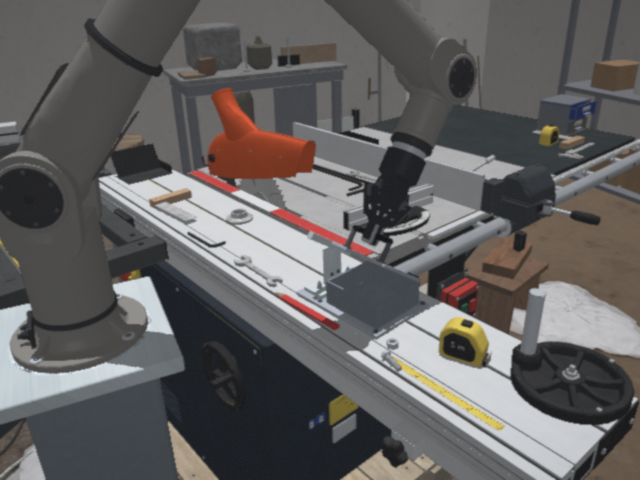

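The top view shows the gauge seated, clear of the lid, with the pencil and wrench unmoved. The hold is steady at about 35°, so I'm handing in.

```bash
python3 -c "
from bench import r
print(r.hand_in())"
```

```text
the job is handed in; nothing more can be done
None
```

I placed the gauge over both pins with its high end toward the robot, lowered it until the foot took load, and let it go. I then took the lid by its bar and lifted it along the hinge arc, tilting the tool with it. The job was handed in at about 20.4 s with the lid still held.

**Lid angle:** the last checks gave 35.0–35.3° from the bar's position and 35.0° from the tool tilt. Corrected for the tool's slight tilt at the grasp, the tool reading gives about 34.8°, so the two differ by up to half a degree. These angles come from the arm's pose; in the pictures I only judged by eye that the lid's face lines up with the gauge's sloping edge.

**Hold:** over the last 0.9 s the bar reading drifted by about 0.2°. The wrist force was about 8 N.

**Gauge and other tools:** the last pictures show the gauge still seated and clear of the lid and gripper. The pencil, flange, nut, bolt and tape measure looked unmoved.

**Mismatch:** on closing, the bar was about 2 mm nearer the robot than my camera estimate. I eased 1.5 mm of that off before lifting and took the hinge position from the actual grasp.

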